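Lock the vial turntable with its index pin

ROBOT

A 6-joint arm with a two-finger parallel gripper is mounted at the origin on the work surface; the furniture and walls round the work are solid. World frame = base frame: x ahead of the robot, y to its left, z up, the work surface at z = 0. Lengths are in m, angles in rad, forces in N, time in s.
With the tool pointing down it reaches from about 0.35 to 0.775 m from the base axis. Payload 5.5 kg.
Tool frame: the origin (TCP) lies midway between the tips of the shut fingers; the grasp point (between the pads) lies 19 mm behind it; z points along the fingers, x is the direction in which the jaws open and shut, and the axes are right-handed (so a half turn about z gives the same grasp; the last joint's range is limited). The gripper opens to 85 mm and grips with 20 to 120 N. Pads are 22 mm wide; open, the fingers measure 114 mm over their backs; the gripper's body (76 mm by 85 mm) begins 54 mm behind the grasp point. The pads swing forward as they close: fully open they stand 13 mm farther back than shut.
Start: joints at [1.063, 0.313, 0.046, 1.304, 0, 1.431], TCP at [0.207, 0.537, 0.231] pointing down, gripper open.
Joint ranges: [-2.76, 2.76], [-0.86, 1.69], [-1.03, 1.26], [-2.2, 2.34], [-1.47, 1.5], [-3.14, 3.14]. Speed limits (rad/s): [2.57, 2.57, 3.14, 3.14, 3.14, 3.14].

INTERFACE

Orientations are given as a unit quaternion [w, x, y, z].
In Python, from workcell import env gives the robot as it stands.
- The arm moves only by the tool servo_tool, never from a script. Its argument "targets" is a list of rows, each an object with "xyz": the shift along the tool's x, y, z in m, a list of three; "twist": the turn, a rotation vector about the tool's x, y, z in rad, a list of three; "jaw": the opening, from 0 (shut) to 1 (fully open). A call has 1 to 12 rows; each row is the pose to reach, as a shift and turn from the pose commanded when the call began, along the tool's axes at that moment; what a row does not reach only later rows make up. A row lasts 1/12 s, in which the tool goes at most 41.7 mm and 7.16 degrees, less where a joint would pass 70% of its speed; a pose out of reach is approached as far as the arm can. A call with a gripper value outside its range is refused whole. The fingers move at their own pace and stop on an object; "squeeze" is the grip in N (left out, the last holds). Time passes only in rows, so rows that repeat a pose let the fingers close. It gives the time, the measured TCP pose, the force and the opening at its end, in the units of the state.
- env.get_state(): the state, without advancing time (a new reading comes with each control period).
- env.read_camera(name): name is "scene" or "side" or "wrist"; returns a dict with "color" (480x640x3 uint8, red, green, blue), "depth" (480x640 float32, m along the optical axis (not along the pixel's ray), 0 where there is no reading), "fx", "fy", "cx", "cy" (pixels), "eye" and "attitude" of the camera in the world. Camera axes: x right, y down, z forward; pixel columns grow to the right and rows downward; lengths in m; the calibration is good to about 2 mm. The wrist camera is an equidistant fisheye: a pixel r from the principal point sees the ray r / f radians off the axis. A picture is of the moment at which its call begins.
- env.hand_in(): hands the job in, once; it reports no verdict.
The state is a dict: "clock": time; "joint_pos": joint angles; "qvel": joint speeds; "tau": joint torques, N m; "tcp_pos": TCP position; "orientation": TCP orientation; "wrist_force": force on the tool from outside, world axes, zero at the start; "ft_torque": the same for the moment, N m; "finger_gap": finger opening in m.
Only numpy, scipy, OpenCV 4.12 (cv2) and the standard library are available. Lean on these libraries where they do the work, as an engineer would, in place of code of your own. Each camera call takes 0.05 s, during which the arm holds its last target. There are 200 camera calls.

TASK

Lock the vial turntable for transport: take the tall, slim-headed index pin from the wooden holder and stand it in the guide so that it rests on the turntable, then turn the turntable gently counter-clockwise (seen from above) by its black centre knob until the pin drops into the hole. Then press the pin gently but fully home, its head down on the guide, and let go. Never force the pin against the turntable, and leave the other pin, the sample cylinder and the brass tee where they are.

Things in the scene. Friction and masses are not known exactly. Their poses are not given: they have to be found in the camera images.
- guide_mouth (a point): Centre of the mouth of the 11.5 mm guide hole (2 mm chamfer) in the top face, 55 mm above the worktop, of the fixed fixture's overhanging aluminium guide, 36 mm wide and 20 mm thick. z up; local +y points level to the knob's axis, 75 mm away. 3 mm below the guide is the turntable; straight under, 20 mm above the worktop, begins a 13 mm bore in the base.
- disc_center (a point): Centre of the turntable's top face, 32 mm above the worktop (on the fixture, does not turn). Grey disc, 176 mm across, 12 mm thick, with one 12 mm through hole 75 mm from the axis, which starts 0.5 to 1.15 rad short of the guide (not measured) and reaches it counter-clockwise from above. It turns with slight friction, 0.06 N m. Six fixed vials, 40 mm from the axis, stand up to 75 mm above the worktop.
- bore_mouth (a point): Mouth of the 13 mm bore in the fixture's base, under guide and turntable, 20 mm above the worktop. A snug friction liner in it stops a freely dropped pin some 14 mm below where it rested on the turntable; the pin then needs about 5 N of push for its last 10 mm and stays where it is pushed.
- knob_grip (a point): Point on the turntable's vertical axis at the height to grip the knob, 111 mm above the worktop (on the fixture, does not turn). The knob is a round, black, finely ribbed cylinder, 32 mm in diameter, from 90 to 128 mm above the worktop, on a 16 mm steel stem; it turns with the disc.
- pin_center (a point): Centre, half-way up, of the upright loose steel index pin, 70 g, z up: 71 mm long; shank 10 mm thick, 47 mm long, foot tapered; round head 18 mm across, 24 mm high. Foot 35.5 mm below this point, head from 11.5 to 35.5 mm above it. Relative to the guide's mouth this point is 12.5 mm above when standing on the turntable, about 1.5 mm below when dropped in the hole, 11.5 mm below when fully home.
- holder: Wooden pin holder, fixed, 45 x 110 x 40 mm, origin at the centre of its underside, z up. Two 12 mm holes, 35 mm deep, 32 mm either side of the centre along its y axis; in one stands the index pin, in the other the stopper pin, at random. Behind holder and fixture stands the blue analyser, 266 mm high: upright near edge at x 0.51, y -0.07; from there its front runs along (0.47, 0.88), its right side along (0.88, -0.47).
- stopper_center (a point): Centre, half-way up, of the other steel pin in the holder: short (42 mm), with a broad flat head 28 mm in diameter and 12 mm high; to be left alone.
- cylinder_center (a point): Centre of the upright steel sample cylinder, 41 x 49 x 176 mm, loose bystander.
- tee_center (a point): Middle of the brass tee fitting lying on the worktop behind the holder, 32 x 44 x 16 mm, loose, to be left alone.

How it is judged:
By the outcome, as a careful person would: the job done as asked, in the order asked, and still so for the second after the job is handed in, with the robot touching nothing.
It also fails if it takes over 72 s, if anything falls off the work surface, if the arm or the gripper's body presses on something with over 40 N, if the wrist force passes 120 N, or if a joint passes its speed limit or range.

## Working session

There is one attempt and no reset: what is moved stays moved. The work goes in short steps, Python scripts to look and compute and a tool call to move; the robot and the scene stay as the last step left them, time stands still between calls to the robot, and variables do not carry over. Pictures are saved under pics/ and viewed, about 8 in all and at most 12, crops included, and the job is handed in when it is done.

Besides the shell and the picture viewer there is one more tool, called by a JSON object that holds its "api" and its "payload", one argument or row to a line. servo_tool: Moves the arm, as the interface text tells. Its arguments: {"type":"object","properties":{"targets":{"type":"array","items":{"type":"object","properties":{"xyz":{"type":"array","items":{"type":"number"}},"twist":{"type":"array","items":{"type":"number"}},"jaw":{"type":"number"}}}},"squeeze":{"type":"number"}},"required":["targets"]}

```bash
mkdir -p pics; cat > h.py <<'E'
import numpy as np, cv2
from workcell import env
from scipy.spatial.transform import Rotation as R
def rot(q): return R.from_quat([q[1],q[2],q[3],q[0]]).as_matrix()
def cam(n,save=None):
    c=env.read_camera(n); np.savez(f'last_{n}.npz',**{k:np.array(v) for k,v in c.items()})
    if save: cv2.imwrite(save,c['color'][:,:,::-1])
    return c
def load(n): return dict(np.load(f'last_{n}.npz'))
def att(c):
    a=np.array(c['attitude']); return a if a.shape==(3,3) else rot(a)
def ray(c,u,v,fish=False):
    x=(u-c['cx'])/c['fx']; y=(v-c['cy'])/c['fy']
    if fish:
        r=np.hypot(x,y); s=np.sin(r)/max(r,1e-9); d=np.array([x*s,y*s,np.cos(r)])
    else: d=np.array([x,y,1.])
    return att(c)@d
def plane(c,u,v,z,fish=False):
    d=ray(c,u,v,fish); e=np.array(c['eye']); return e+d*(z-e[2])/d[2]
def cloud(c):
    v,u=np.mgrid[0:480,0:640]; d=c['depth']
    p=np.stack([(u-c['cx'])/c['fx']*d,(v-c['cy'])/c['fy']*d,d],-1)
    return p@att(c).T+np.array(c['eye'])
E
python3 - <<'E'
from h import *
for n in ['scene','side']:
    c=cam(n,f'pics/{n}0.png'); print(n,c['fx'],c['cx'],c['cy'],c['eye'],c['attitude'])
print(env.get_state())
E
```

```text
scene 440.9412650757186 321.49255477090475 247.01959082319487 [0.68132797 0.41195849 0.75408319] [-0.06361166  0.15263978  0.92429565 -0.34399449]
side 579.8024831396222 327.1170436370935 245.88971546125012 [0.84169418 0.636153   0.68878752] [-0.09508716  0.18535884  0.86767954 -0.45136765]
{'clock': 0.1, 'joint_pos': array([ 1.06338614e+00,  3.13935290e-01,  4.50928443e-02,  1.30356505e+00,
       -1.20263299e-05,  1.43116659e+00]), 'qvel': array([ 1.46256438e-05, -2.96214483e-03,  3.11660787e-03,  2.49748818e-04,
        8.92034004e-04, -1.47309219e-03]), 'tau': array([ 2.31988575e-03, -4.81725240e+01,  2.99244332e+01,  1.27540759e-02,
       -2.07869712e-04,  9.13221498e-06]), 'tcp_pos': array([0.20655082, 0.53614897, 0.23049244]), 'orientation': array([ 3.64376221e-04,  8.24482960e-01,  5.65886208e-01, -7.18493924e-04]), 'wrist_force': array([0.16002039, 0.16749347, 0.58794976]), 'ft_torque': array([ 0.00193011, -0.01728684, -0.01525485]), 'finger_gap': 0.08559763944102683}
```

View pics/scene0.png

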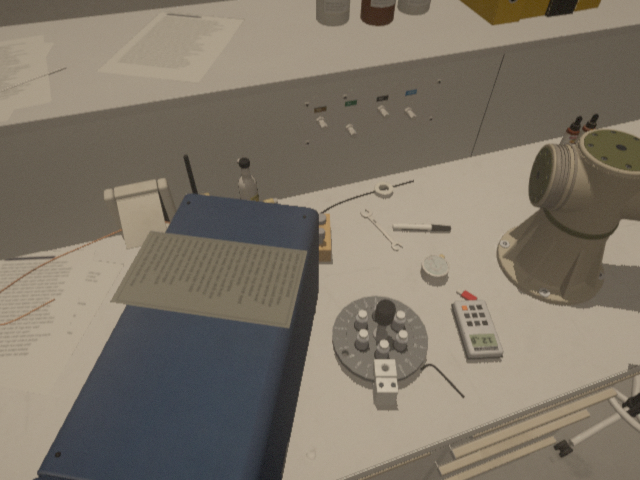

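View pics/side0.png

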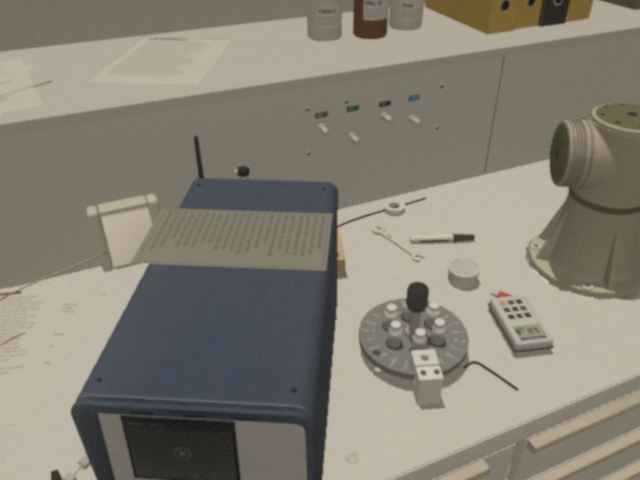

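The holder shows at scene (325,240), mostly hidden by the analyser. The turntable is at (380,338), the knob at (385,312) and the guide at (386,370); the turntable hole looks to be near (345,352). I'll measure next.

```bash
python3 - <<'E'
from h import *
a=load('scene');b=load('side')
ims=[]
for c in (a,b):
    P=cloud(c)
    for nm,(u0,u1,v0,v1) in dict(all=(320,480,270,410)).items():
        Q=P[v0:v1,u0:u1].reshape(-1,3)
        m=abs(Q[:,2]-.055)<.004; m2=abs(Q[:,2]-.128)<.004; m3=abs(Q[:,2]-.032)<.004
        for q in (m,m2,m3): print(q.sum(), np.median(Q[q],0).round(4), Q[q].min(0).round(3),Q[q].max(0).round(3))
for n,c,(u,v) in (('s',a,(345,352)),('b',b,(377,352))): print(plane(c,u,v,.032).round(4))
# ellipse-> rectified top view at z=.055 and .032 from scene & side
def rect(c,z,x0,x1,y0,y1,s=2000):
    W=int((y1-y0)*s);H=int((x1-x0)*s)
    X,Y=np.meshgrid(np.linspace(x0,x1,H),np.linspace(y0,y1,W),indexing='ij')
    p=np.stack([X,Y,np.full_like(X,z)],-1)-np.array(c['eye']); q=p@att(c)
    return cv2.remap(c['color'],(q[...,0]/q[...,2]*c['fx']+c['cx']).astype('f4'),(q[...,1]/q[...,2]*c['fy']+c['cy']).astype('f4'),1)
d=plane(a,380,338,.032); print('disc',d)
x0,y0=d[0]-.13,d[1]-.13
im=np.hstack([np.vstack([rect(c,z,x0,x0+.26,y0,y0+.26,1500) for z in (.032,.055)]) for c in (a,b)])
ho=plane(a,327,240,.04);print('hold',ho)
cv2.imwrite('pics/rect.png',cv2.resize(im,(600,600))[:,:,::-1]); print(x0,y0)
h=np.hstack([cv2.resize(c['color'][r[1]:r[1]+60,r[0]:r[0]+60],(400,400),interpolation=cv2.INTER_CUBIC) for c,r in ((a,(290,205)),(b,(310,220)))])
cv2.imwrite('pics/hold.png',h[:,:,::-1])
E
```

```text
866 [0.4653 0.1398 0.0546] [0.393 0.021 0.051] [0.491 0.178 0.059]
249 [0.4377 0.0626 0.1276] [0.422 0.046 0.124] [0.453 0.078 0.131]
4834 [0.4303 0.0728 0.0314] [ 0.22  -0.051  0.028] [0.526 0.178 0.036]
1078 [0.4632 0.1362 0.0551] [ 0.389 -0.054  0.051] [0.625 0.181 0.059]
312 [0.4394 0.0672 0.1281] [ 0.419 -0.021  0.124] [0.657 0.21  0.132]
4295 [0.4512 0.0772 0.0321] [ 0.235 -0.057  0.028] [0.615 0.181 0.036]
[0.5099 0.0722 0.032 ]
[0.5083 0.0767 0.032 ]
disc [0.43853428 0.06638704 0.032     ]
hold [ 0.45289821 -0.18625694  0.04      ]
0.3085342757978002 -0.06361295860303479
```

View pics/rect.png

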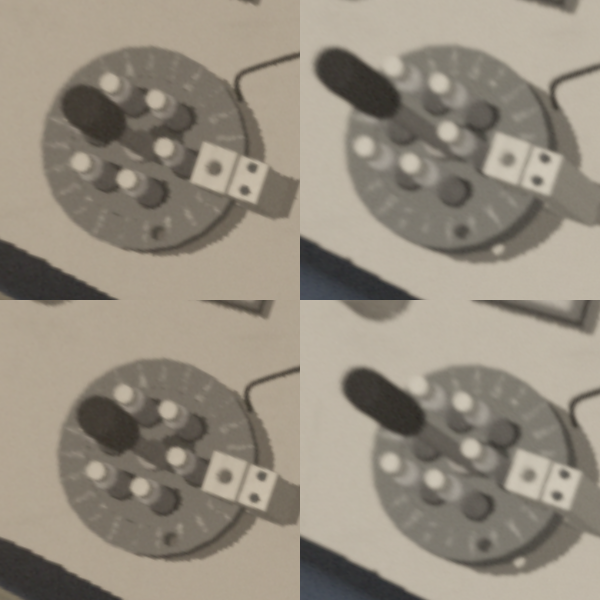

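The top-down views show the knob centre near (0.438, 0.063) and the guide hole near (0.460, 0.132). The turntable hole is near (0.510, 0.074), about 1.1 rad clockwise of the guide. All three fit the given sizes. Next I'll go and look at the holder with the wrist camera.

```bash
cat >> h.py <<'E'
def go(x,y,z,yaw=None,jaw=None):
    "print shift & twist from present measured pose; yaw of tool x, deg"
    s=env.get_state(); M=rot(s['orientation']); d=np.array([x,y,z])-s['tcp_pos']
    cur=np.degrees(np.arctan2(M[1,0],M[0,0])); yaw=cur if yaw is None else yaw
    cy,sy=np.cos(np.radians(yaw)),np.sin(np.radians(yaw))
    T=np.array([[cy,sy,0],[sy,-cy,0],[0,0,-1]]).T
    print('tcp',s['tcp_pos'].round(4),'yaw',cur.round(2),'t',s['clock'],'gap',round(s['finger_gap'],4),'F',s['wrist_force'].round(2),'j',s['joint_pos'].round(2))
    print('xyz',(M.T@d).round(4),'twist',R.from_matrix(M.T@T).as_rotvec().round(3))
E
python3 -c "
from h import *
go(.38,.20,.35,20);go(.40,-.12,.36,-8)"
```

```text
tcp [0.2066 0.5361 0.2305] yaw 68.93 t 0.1 gap 0.0856 F [0.16 0.17 0.59] j [ 1.06  0.31  0.05  1.3  -0.    1.43]
xyz [-0.2515  0.2827 -0.1192] twist [0.    0.002 0.854]
tcp [0.2066 0.5361 0.2305] yaw 68.93 t 0.1 gap 0.0856 F [0.16 0.17 0.59] j [ 1.06  0.31  0.05  1.3  -0.    1.43]
xyz [-0.5429  0.4164 -0.1287] twist [1.000e-03 1.000e-03 1.343e+00]
```

{"api": "servo_tool", "payload": {
  "targets": [
    {"xyz": [-0.25, 0.28, -0.12], "twist": [0, 0, 0.85], "jaw": 1},
    {"xyz": [-0.25, 0.28, -0.12], "twist": [0, 0, 0.85], "jaw": 1},
    {"xyz": [-0.25, 0.28, -0.12], "twist": [0, 0, 0.85], "jaw": 1},
    {"xyz": [-0.25, 0.28, -0.12], "twist": [0, 0, 0.85], "jaw": 1},
    {"xyz": [-0.25, 0.28, -0.12], "twist": [0, 0, 0.85], "jaw": 1},
    {"xyz": [-0.25, 0.28, -0.12], "twist": [0, 0, 0.85], "jaw": 1},
    {"xyz": [-0.25, 0.28, -0.12], "twist": [0, 0, 0.85], "jaw": 1},
    {"xyz": [-0.25, 0.28, -0.12], "twist": [0, 0, 0.85], "jaw": 1},
    {"xyz": [-0.543, 0.416, -0.13], "twist": [0, 0, 1.343], "jaw": 1},
    {"xyz": [-0.543, 0.416, -0.13], "twist": [0, 0, 1.343], "jaw": 1},
    {"xyz": [-0.543, 0.416, -0.13], "twist": [0, 0, 1.343], "jaw": 1},
    {"xyz": [-0.543, 0.416, -0.13], "twist": [0, 0, 1.343], "jaw": 1}
  ]
}}

```text
clock: 1.1
tcp_pos: [0.3725, 0.0874, 0.3454]
orientation: [-0.0, 0.997, -0.073, -0.0]
wrist_force: [0.8, 1.1, 0.1]
finger_gap: 0.0851
```

```bash
python3 -c "
from h import *
go(.40,-.12,.36,-8)"
```

```text
tcp [0.3725 0.0874 0.3454] yaw -8.34 t 1.1 gap 0.0851 F [0.81 1.1  0.12] j [ 0.02 -0.07 -0.12  1.52  0.    1.74]
xyz [ 0.0574  0.2012 -0.0147] twist [-0.     0.    -0.006]
```

{"api": "servo_tool", "payload": {
  "targets": [
    {"xyz": [0.057, 0.2, -0.015], "twist": [0, 0, 0], "jaw": 1},
    {"xyz": [0.057, 0.2, -0.015], "twist": [0, 0, 0], "jaw": 1},
    {"xyz": [0.057, 0.2, -0.015], "twist": [0, 0, 0], "jaw": 1},
    {"xyz": [0.057, 0.2, -0.015], "twist": [0, 0, 0], "jaw": 1},
    {"xyz": [0.057, 0.2, -0.015], "twist": [0, 0, 0], "jaw": 1},
    {"xyz": [0.057, 0.2, -0.015], "twist": [0, 0, 0], "jaw": 1},
    {"xyz": [0.057, 0.2, -0.015], "twist": [0, 0, 0], "jaw": 1}
  ]
}}

```text
clock: 1.68
tcp_pos: [0.4013, -0.1189, 0.3596]
orientation: [-0.0, 0.997, -0.073, -0.001]
wrist_force: [0.2, 0.8, -0.3]
finger_gap: 0.0853
```

```bash
python3 -c "
from h import *
c=cam('wrist','pics/w1.png'); print(c['eye'],att(c).round(3),c['fx'],c['cx'],c['cy'])
go(.40,-.12,.36,-8)"
```

```text
[ 0.41379315 -0.03964419  0.50288527] [[ 0.989 -0.138 -0.046]
 [-0.145 -0.94  -0.308]
 [-0.001  0.311 -0.95 ]] 371.64829954431775 321.84601804763696 237.5430492026247
tcp [ 0.4011 -0.1174  0.3598] yaw -8.18 t 1.7333 gap 0.0854 F [-0.37  0.67  0.47] j [-0.48  0.   -0.02  1.56  0.    1.24]
xyz [-0.0007  0.0027 -0.0002] twist [-0.001  0.002 -0.003]
```

View pics/w1.png

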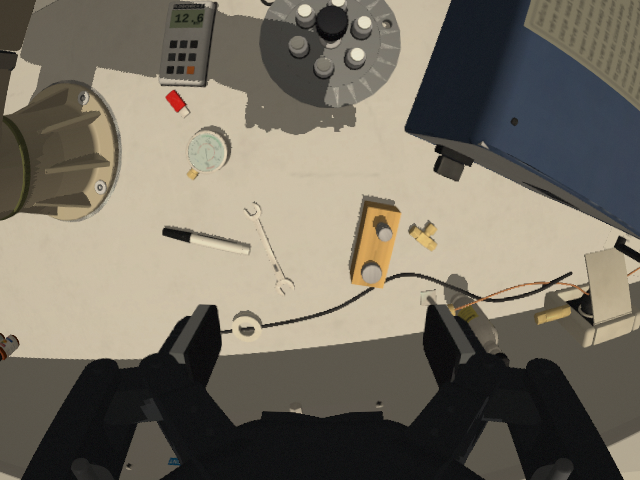

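The index pin's head is at (384,230), standing tall and slim. The broad stopper head is at (372,272), the tee at (425,235), and a tall bystander at about (475,320). I'll measure the pin top.

```bash
cat >> h.py <<'E'
def wcloud(c):
    v,u=np.mgrid[0:480,0:640]; x=(u-c['cx'])/c['fx'];y=(v-c['cy'])/c['fy'];r=np.hypot(x,y)
    k=np.tan(r)/np.maximum(r,1e-9); d=c['depth']
    return np.stack([x*k*d,y*k*d,d],-1)@att(c).T+np.array(c['eye'])
E
python3 - <<'E'
from h import *
c=load('wrist');P=wcloud(c)
def st(b,zlo,zhi,lab):
    u0,u1,v0,v1=b;Q=P[v0:v1,u0:u1];m=(Q[...,2]>zlo)&(Q[...,2]<zhi);q=Q[m]
    v,u=np.nonzero(m); print(lab,m.sum(),np.median(q,0).round(4),((q.min(0)+q.max(0))/2).round(4),np.ptp(q,axis=0).round(4),'px',(u.mean()+u0).round(1),(v.mean()+v0).round(1))
    return (u.mean()+u0),(v.mean()+v0)
u,v=st((365,402,205,250),.070,.082,'index');print(plane(c,u,v,.076,True))
u,v=st((350,400,250,295),.047,.058,'stop');print(plane(c,u,v,.052,True))
st((345,405,190,295),.036,.044,'holder'); st((405,445,215,255),.006,.03,'tee'); st((440,520,270,360),.05,.2,'cyl');st((440,520,270,360),.15,.2,'cyl')
u,v=st((305,355,0,45),.120,.135,'knob');print(plane(c,u,v,.128,True))
m=(abs(P[...,2]-.04)<.004).astype('u1'); m[:190]=0;m[295:]=0;m[:,:345]=0;m[:,405:]=0
q=P[m>0][:,:2].astype('f4'); print(cv2.minAreaRect(q))
E
```

```text
index 177 [ 0.4693 -0.1837  0.0765] [ 0.4693 -0.1842  0.0746] [0.018  0.0167 0.0079] px 384.5 233.5
[ 0.46932939 -0.18368521  0.076     ]
stop 323 [ 0.4499 -0.2448  0.0524] [ 0.4499 -0.2453  0.051 ] [0.0268 0.0279 0.0077] px 371.3 273.4
[ 0.44992647 -0.24473941  0.052     ]
holder 2049 [ 0.4602 -0.2104  0.0406] [ 0.4597 -0.2155  0.0398] [0.0757 0.1191 0.0075] px 375.2 244.4
tee 451 [ 0.5372 -0.2145  0.0151] [ 0.5336 -0.2197  0.0121] [0.0408 0.04   0.0118] px 425.0 236.1
cyl 1915 [ 0.5934 -0.3229  0.0883] [ 0.6159 -0.3438  0.1137] [0.1293 0.0908 0.1275] px 490.1 328.0
cyl 126 [ 0.5891 -0.3283  0.1588] [ 0.5892 -0.3297  0.1638] [0.0185 0.0108 0.0274] px 498.1 352.9
knob 791 [0.438  0.0606 0.1284] [0.4384 0.0621 0.1255] [0.0326 0.0335 0.011 ] px 331.7 20.5
[0.4380938  0.06076026 0.128     ]
((0.4597196578979492, -0.21530753374099731), (0.11171665042638779, 0.0461900494992733), 72.59113311767578)
```

The two pin heads measure 64.1 mm apart, which is right, so the index pin is at (0.469, −0.184). I'll move over it.

```bash
python3 -c "
from h import *
go(.4693,-.1838,.15,10);go(.4693,-.1838,.047,10)"
```

```text
tcp [ 0.4011 -0.1174  0.3598] yaw -8.18 t 1.7333 gap 0.0854 F [-0.37  0.67  0.47] j [-0.48  0.   -0.02  1.56  0.    1.24]
xyz [0.0773 0.0562 0.2096] twist [-0.001  0.001 -0.317]
tcp [ 0.4011 -0.1174  0.3598] yaw -8.18 t 1.7333 gap 0.0854 F [-0.37  0.67  0.47] j [-0.48  0.   -0.02  1.56  0.    1.24]
xyz [0.0775 0.0563 0.3126] twist [-0.001  0.001 -0.317]
```

{"api": "servo_tool", "payload": {
  "targets": [
    {"xyz": [0.077, 0.056, 0.05], "twist": [0, 0, -0.317], "jaw": 0.6},
    {"xyz": [0.077, 0.056, 0.1], "twist": [0, 0, -0.317], "jaw": 0.6},
    {"xyz": [0.077, 0.056, 0.15], "twist": [0, 0, -0.317], "jaw": 0.6},
    {"xyz": [0.077, 0.056, 0.21], "twist": [0, 0, -0.317], "jaw": 0.6},
    {"xyz": [0.077, 0.056, 0.21], "twist": [0, 0, -0.317], "jaw": 0.6},
    {"xyz": [0.077, 0.056, 0.21], "twist": [0, 0, -0.317], "jaw": 0.6},
    {"xyz": [0.077, 0.056, 0.21], "twist": [0, 0, -0.317], "jaw": 0.6},
    {"xyz": [0.077, 0.056, 0.21], "twist": [0, 0, -0.317], "jaw": 0.6}
  ]
}}

```text
clock: 2.4
tcp_pos: [0.4685, -0.1804, 0.1493]
orientation: [-0.002, 0.996, 0.09, -0.002]
wrist_force: [-0.2, 0.3, 0.6]
finger_gap: 0.0514
```

```bash
python3 - <<'E'
from h import *
go(.4693,-.1838,.047,10)
c=cam('wrist','pics/w2.png');P=wcloud(c)
m=(abs(P[...,2]-.0765)<.004)&(np.hypot(P[...,0]-.469,P[...,1]+.184)<.02)
q=P[m];v,u=np.nonzero(m);print(m.sum(),np.median(q,0),np.ptp(q,axis=0),plane(c,u.mean(),v.mean(),.076,True),u.mean(),v.mean())
E
```

```text
tcp [ 0.4685 -0.1804  0.1493] yaw 10.28 t 2.4 gap 0.0514 F [-0.22  0.29  0.63] j [-0.53  0.22 -0.29  1.07  0.    0.86]
xyz [0.0006 0.0039 0.1022] twist [-0.004  0.004  0.005]
632 [ 0.46954363 -0.18402611  0.07641404] [0.01870978 0.01760972 0.00589881] [ 0.46954979 -0.18421464  0.076     ] 321.46993670886076 257.7357594936709
```

View pics/w2.png

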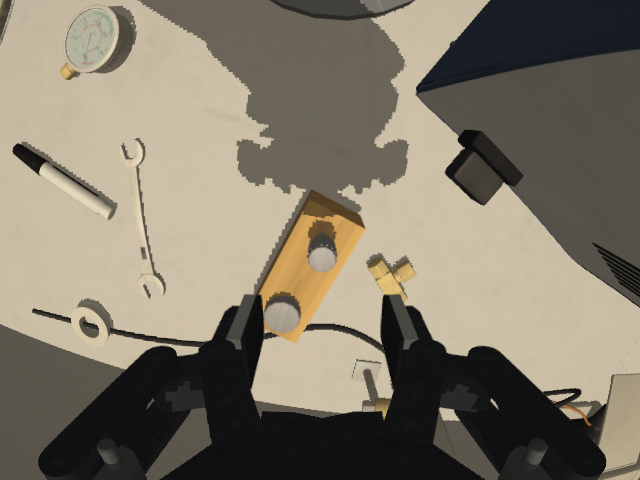

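The pin head is centred between the jaws at (321,258). I'll descend and grip it.

{"api": "servo_tool", "payload": {
  "targets": [
    {"xyz": [0.001, 0.004, 0.03], "jaw": 0.6, "twist": [0, 0, 0]},
    {"xyz": [0.001, 0.004, 0.06], "jaw": 0.6, "twist": [0, 0, 0]},
    {"xyz": [0.001, 0.004, 0.085], "jaw": 0.6, "twist": [0, 0, 0]},
    {"xyz": [0.001, 0.004, 0.102], "jaw": 0.6, "twist": [0, 0, 0]},
    {"xyz": [0.001, 0.004, 0.102], "jaw": 0.6, "twist": [0, 0, 0]},
    {"xyz": [0.001, 0.004, 0.102], "jaw": 0.1, "twist": [0, 0, 0]},
    {"xyz": [0.001, 0.004, 0.102], "jaw": 0.1, "twist": [0, 0, 0]},
    {"xyz": [0.001, 0.004, 0.102], "jaw": 0.1, "twist": [0, 0, 0]},
    {"xyz": [0.001, 0.004, 0.102], "jaw": 0.1, "twist": [0, 0, 0]},
    {"xyz": [0.001, 0.004, 0.102], "jaw": 0.1, "twist": [0, 0, 0]},
    {"xyz": [0.001, 0.004, 0.102], "jaw": 0.1, "twist": [0, 0, 0]}
  ],
  "squeeze": 30
}}

```text
clock: 3.37
tcp_pos: [0.4723, -0.1878, 0.0511]
orientation: [0.002, 0.996, 0.088, 0.001]
wrist_force: [-3.9, -0.3, 8.2]
finger_gap: 0.0176
```

```bash
python3 - <<'E'
from h import *
go(.4695,-.184,.16,10)
E
```

```text
tcp [ 0.4723 -0.1878  0.0511] yaw 10.13 t 3.3667 gap 0.0176 F [-3.86 -0.26  8.21] j [-0.54  0.31 -0.42  0.83 -0.    0.86]
xyz [-0.0019 -0.0039 -0.1089] twist [ 0.003 -0.001  0.002]
```

```bash
cat >> h.py <<'E'
def commanded(calls,p=(0.2066,.5362,.2305),yaw=68.93):
    p=np.array(p,float)
    for x,t in calls:
        a=np.radians(yaw);M=np.array([[np.cos(a),np.sin(a),0],[np.sin(a),-np.cos(a),0],[0,0,-1]])
        # cols: x=(c,s,0), y=(s,-c,0), z=-z
        p=p+M.T@np.array(x) if False else p+np.array([[np.cos(a),np.sin(a),0],[np.sin(a),-np.cos(a),0],[0,0,-1]])@np.array(x)
        yaw-=np.degrees(t); print(p.round(4),round(yaw,2))
E
python3 - <<'E'
from h import *
commanded([((-.543,.416,-.13),1.343),((.057,.2,-.015),0),((.077,.056,.21),-.317),((.001,.004,.102),0)])
E
```

```text
[ 0.3996 -0.1201  0.3605] -8.02
[ 0.4281 -0.326   0.3755] -8.02
[ 0.4966 -0.3922  0.1655] 10.14
[ 0.4982 -0.396   0.0635] 10.14
```

{"api": "servo_tool", "payload": {
  "targets": [
    {"xyz": [0, 0, -0.01], "jaw": 0.1, "twist": [0, 0, 0]},
    {"xyz": [0, 0, -0.03], "jaw": 0.1, "twist": [0, 0, 0]},
    {"xyz": [0, 0, -0.06], "jaw": 0.1, "twist": [0, 0, 0]},
    {"xyz": [0, 0, -0.09], "jaw": 0.1, "twist": [0, 0, 0]},
    {"xyz": [0, 0, -0.12], "jaw": 0.1, "twist": [0, 0, 0]},
    {"xyz": [0, 0, -0.12], "jaw": 0.1, "twist": [0, 0, 0]},
    {"xyz": [0, 0, -0.12], "jaw": 0.1, "twist": [0, 0, 0]},
    {"xyz": [0, 0, -0.12], "jaw": 0.1, "twist": [0, 0, 0]}
  ]
}}

```text
clock: 4.03
tcp_pos: [0.4718, -0.1867, 0.1692]
orientation: [0.0, 0.996, 0.088, 0.001]
wrist_force: [0.1, -0.3, -0.4]
finger_gap: 0.017
```

```bash
python3 - <<'E'
from h import *
go(.47,.02,.24,-17.5)
c=cam('wrist','pics/w3.png')
im=cv2.resize(c['color'][180:480,170:470],(600,600),interpolation=cv2.INTER_CUBIC);cv2.imwrite('pics/w3c.png',im[:,:,::-1])
E
```

```text
tcp [ 0.4718 -0.1867  0.1692] yaw 10.15 t 4.0333 gap 0.017 F [ 0.1  -0.3  -0.35] j [-0.54  0.21 -0.25  1.11  0.    0.86]
xyz [ 0.0347 -0.2037 -0.0709] twist [ 0.    -0.002  0.482]
```

View pics/w3c.png

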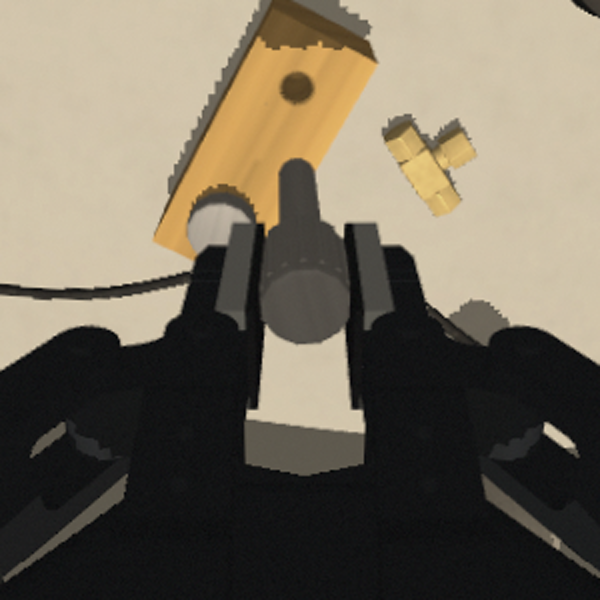

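The pin is held: head top at full-image px (322,335), foot near (319,262). I'll work out its offset and tilt in the hand.

```bash
python3 - <<'E'
from h import *
c=load('wrist');P=wcloud(c);s=env.get_state();M=rot(s['orientation']);T=(P-s['tcp_pos'])@M
u0,v0=300,255
reg=np.zeros((480,640),bool);reg[255:360,300:346]=1
m=reg&(abs(T[...,0])<.0098)&(T[...,2]>-.04)&(T[...,2]<.06)&(abs(T[...,1])<.03)
q=T[m]
for lo in np.arange(-.036,.06,.006):
    k=q[(q[:,2]>=lo)&(q[:,2]<lo+.006)]
    if len(k)>3: print(round(lo,3),len(k),'x',k[:,0].min().round(4),k[:,0].max().round(4),'y',k[:,1].min().round(4),k[:,1].max().round(4),'zmed',np.median(k[:,2]).round(4))
c2=c['color'][335,322];print(c2)
E
```

```text
-0.03 1472 x -0.0073 0.0098 y -0.0119 0.0093 zmed -0.0257
-0.024 399 x -0.0072 0.0098 y -0.0128 0.0112 zmed -0.0212
-0.018 329 x -0.0074 0.0098 y -0.0126 0.0074 zmed -0.0148
-0.012 260 x -0.0077 0.0097 y -0.0126 0.0109 zmed -0.0089
-0.006 111 x -0.007 0.0098 y -0.0119 -0.0058 zmed -0.0048
-0.0 5 x -0.0012 0.0006 y -0.0075 -0.0073 zmed 0.0054
0.006 102 x -0.0046 0.0047 y -0.0078 -0.0032 zmed 0.0094
0.012 110 x -0.0047 0.0048 y -0.0078 -0.0036 zmed 0.0151
0.018 99 x -0.0049 0.0044 y -0.0081 -0.0034 zmed 0.0207
0.024 83 x -0.0051 0.0045 y -0.0077 -0.0032 zmed 0.0269
0.03 89 x -0.0053 0.0041 y -0.0079 -0.0035 zmed 0.0328
0.036 52 x -0.0054 0.0042 y -0.0076 -0.0036 zmed 0.0379
[85 80 75]
```

```bash
python3 - <<'E'
from h import *
go(.38,-.15,.23,0);go(.37,.05,.23,-17.5);go(.4595,.129,.17,-17.5)
E
```

```text
tcp [ 0.4713 -0.1864  0.1682] yaw 10.14 t 4.0833 gap 0.0173 F [-0.57  0.29 -0.19] j [-0.54  0.21 -0.25  1.11  0.    0.86]
xyz [-0.0834 -0.0519 -0.0617] twist [-0.     0.     0.177]
tcp [ 0.4713 -0.1864  0.1682] yaw 10.14 t 4.0833 gap 0.0173 F [-0.57  0.29 -0.19] j [-0.54  0.21 -0.25  1.11  0.    0.86]
xyz [-0.058  -0.2506 -0.0617] twist [-0.     0.     0.482]
tcp [ 0.4713 -0.1864  0.1682] yaw 10.14 t 4.0833 gap 0.0173 F [-0.57  0.29 -0.19] j [-0.54  0.21 -0.25  1.11  0.    0.86]
xyz [ 0.044  -0.3125 -0.0016] twist [-0.     0.     0.482]
```

{"api": "servo_tool", "payload": {
  "targets": [
    {"xyz": [-0.03, -0.018, -0.022], "jaw": 0.1, "twist": [0, 0, 0.06]},
    {"xyz": [-0.06, -0.036, -0.043], "jaw": 0.1, "twist": [0, 0, 0.12]},
    {"xyz": [-0.083, -0.052, -0.062], "jaw": 0.1, "twist": [0, 0, 0.18]},
    {"xyz": [-0.08, -0.09, -0.065], "jaw": 0.1, "twist": [0, 0, 0.25]},
    {"xyz": [-0.075, -0.13, -0.065], "jaw": 0.1, "twist": [0, 0, 0.32]},
    {"xyz": [-0.07, -0.17, -0.065], "jaw": 0.1, "twist": [0, 0, 0.39]},
    {"xyz": [-0.064, -0.21, -0.065], "jaw": 0.1, "twist": [0, 0, 0.45]},
    {"xyz": [-0.058, -0.25, -0.065], "jaw": 0.1, "twist": [0, 0, 0.482]},
    {"xyz": [-0.024, -0.271, -0.065], "jaw": 0.1, "twist": [0, 0, 0.482]},
    {"xyz": [0.01, -0.292, -0.05], "jaw": 0.1, "twist": [0, 0, 0.482]},
    {"xyz": [0.044, -0.312, -0.03], "jaw": 0.1, "twist": [0, 0, 0.482]},
    {"xyz": [0.044, -0.312, 0], "jaw": 0.1, "twist": [0, 0, 0.482]}
  ]
}}

```text
clock: 5.08
tcp_pos: [0.4658, 0.132, 0.1687]
orientation: [-0.002, 0.989, -0.15, 0.004]
wrist_force: [2.5, -0.5, -1.5]
finger_gap: 0.0165
```

{"api": "servo_tool", "payload": {
  "targets": [
    {"xyz": [0, 0, 0], "jaw": 0.1, "twist": [0, 0, 0]},
    {"xyz": [0, 0, 0], "jaw": 0.1, "twist": [0, 0, 0]},
    {"xyz": [0, 0, 0], "jaw": 0.1, "twist": [0, 0, 0]}
  ]
}}

```text
clock: 5.33
tcp_pos: [0.4589, 0.1278, 0.1684]
orientation: [0.0, 0.988, -0.152, -0.001]
wrist_force: [0.3, -0.2, 0.3]
finger_gap: 0.0168
```

```bash
python3 - <<'E'
from h import *
go(.4595,.129,.17,-17.5)
c=cam('wrist','pics/w4.png'); s=env.get_state()
im=cv2.resize(c['color'][130:430,170:470],(600,600),interpolation=cv2.INTER_CUBIC);cv2.imwrite('pics/w4c.png',im[:,:,::-1])
E
```

```text
tcp [0.4589 0.1278 0.1684] yaw -17.49 t 5.3333 gap 0.0168 F [ 0.27 -0.2   0.33] j [ 0.1   0.16 -0.32  1.1   0.    1.98]
xyz [ 0.0002 -0.0013 -0.0016] twist [0.001 0.002 0.   ]
```

View pics/w4c.png

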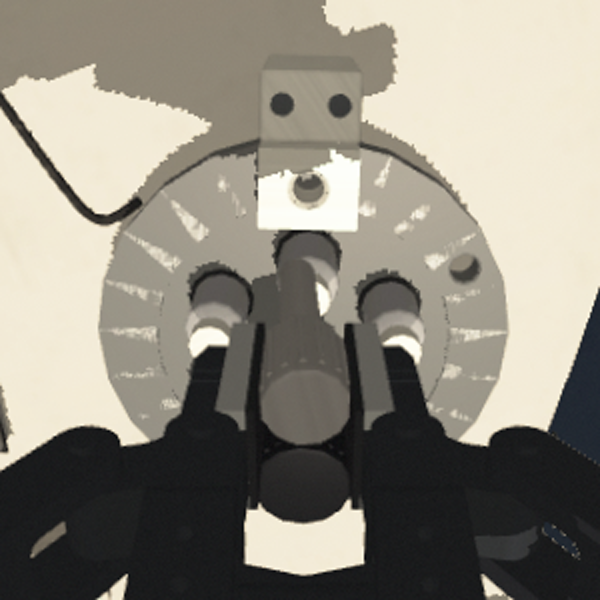

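The guide mouth is at full px (324.5, 223.5) and the turntable hole at (402, 263). The pin is clear of everything. I'll measure the guide hole exactly.

```bash
python3 - <<'E'
from h import *
c=load('wrist');P=wcloud(c);s=env.get_state();M=rot(s['orientation'])
top=(abs(P[...,2]-.055)<.003)&(np.hypot(P[...,0]-.46,P[...,1]-.132)<.04)
q=P[top];print(len(q),np.median(q,0).round(4)); 
print('guide rect (w/ camera z):',cv2.minAreaRect(q[:,:2].astype('f4')))
# hole: bore pixels deeper than top, enclosed
b=top.astype('u1'); cs,h=cv2.findContours(b,cv2.RETR_CCOMP,cv2.CHAIN_APPROX_NONE)
for k,hh in zip(cs,h[0]):
    if hh[3]>=0 and len(k)>12:
        (u,v),ax,an=cv2.fitEllipse(k);p=plane(c,u,v,.055,True);print('hole',u,v,ax,p.round(4),'tool',((p-s['tcp_pos'])@M).round(4))
kn=(abs(P[...,2]-.128)<.004)&(np.hypot(P[...,0]-.438,P[...,1]-.062)<.025);k=P[kn];print('knob',len(k),((k.min(0)+k.max(0))/2).round(4),np.ptp(k,axis=0).round(4))
T=(P-s['tcp_pos'])@M
reg=np.zeros((480,640),bool);reg[245:300,295:346]=1
m=reg&(abs(T[...,0])<.0098)&(T[...,2]>.002)&(T[...,2]<.05)&(abs(T[...,1])<.02);q=T[m]
for lo in np.arange(0,.05,.008):
    k=q[(q[:,2]>=lo)&(q[:,2]<lo+.008)]
    if len(k)>3: print(round(lo,3),len(k),k[:,0].min().round(4),k[:,0].max().round(4),k[:,1].min().round(4))
g=cv2.cvtColor(c['color'],cv2.COLOR_RGB2GRAY)[205:242,305:345];print(g[18,:],'\n',g[:,19])
d=plane(c,402,263.5,.032,True);print('dischole',d.round(4))
E
```

```text
3218 [0.4665 0.1429 0.0555]
guide rect (w/ camera z): ((0.4634682536125183, 0.1347251534461975), (0.0726056694984436, 0.03625882416963577), 71.7320556640625)
hole 323.79168701171875 223.1803436279297 (15.786308288574219, 16.318923950195312) [0.463 0.134 0.055] tool [ 0.0012 -0.007   0.1143]
hole 339.4413146972656 183.0465850830078 (11.10724925994873, 12.51406192779541) [0.4821 0.1586 0.055 ] tool [ 0.0121 -0.0362  0.1143]
hole 310.8906555175781 182.12860107421875 (12.213948249816895, 12.697999954223633) [0.4633 0.1652 0.055 ] tool [-0.0079 -0.0368  0.1143]
knob 1570 [0.4385 0.0628 0.1271] [0.0308 0.033  0.0061]
0.0 8 -0.004 0.0 -0.0085
0.008 138 -0.0061 0.0033 -0.0088
0.016 135 -0.0064 0.0033 -0.0088
0.024 120 -0.0066 0.003 -0.0085
0.032 115 -0.0069 0.0026 -0.0086
0.04 23 -0.0069 0.0026 -0.0085
[252 252 252 252 252 252 252 252 248 235 223 187 115 116 100  91  82  79
  78  77  77  80  87  94 111 116 113 197 218 235 250 253 253 253 253 253
 253 253 253 253] 
 [147 148 148 149 148 149 148 148 149 142 131 200 175 170 119  78  78  78
  77  89 122 119 120 121 118 117 163 200 190 189 247 253 253 252 252 252
 252]
dischole [0.5123 0.0755 0.032 ]
```

{"api": "servo_tool", "payload": {
  "targets": [
    {"xyz": [0.0034, -0.0035, 0.02], "jaw": 0.1, "twist": [0, 0, 0]},
    {"xyz": [0.0034, -0.0035, 0.04], "jaw": 0.1, "twist": [0, 0, 0]},
    {"xyz": [0.0034, -0.0035, 0.054], "jaw": 0.1, "twist": [0, 0, 0]},
    {"xyz": [0.0034, -0.0035, 0.054], "jaw": 0.1, "twist": [0, 0, 0]},
    {"xyz": [0.0034, -0.0035, 0.054], "jaw": 0.1, "twist": [0, 0, 0]},
    {"xyz": [0.0034, -0.0035, 0.054], "jaw": 0.1, "twist": [0, 0, 0]}
  ]
}}

```text
clock: 5.88
tcp_pos: [0.4652, 0.1302, 0.1163]
orientation: [-0.0, 0.988, -0.152, 0.001]
wrist_force: [0.8, -1.1, -0.0]
finger_gap: 0.0171
```

```bash
cat > rel.py <<'E'
from h import *
s=env.get_state();c=cam('wrist','pics/w5.png');M=rot(s['orientation']);P=wcloud(c);T=(P-s['tcp_pos'])@M
print(s['tcp_pos'].round(4),s['wrist_force'].round(2),s['clock'])
top=(abs(P[...,2]-.055)<.003)&(np.hypot(P[...,0]-.463,P[...,1]-.134)<.05)
q=T[top]; r=cv2.minAreaRect(q[:,:2].astype('f4'));print('guide',r)
# guide side edges in tool x, near hole rows
for y in (-.02,-.012,-.004,.004): 
    k=q[abs(q[:,1]-y)<.002]
    if len(k): print('y',y,'x edges',k[:,0].min().round(4),k[:,0].max().round(4),((k[:,0].min()+k[:,0].max())/2).round(4))
m=(abs(T[...,0])<.0098)&(T[...,2]>.002)&(T[...,2]<.05)&(T[...,1]<.0)&(T[...,1]>-.02)
q=T[m]
for lo in np.arange(0,.05,.008):
    k=q[(q[:,2]>=lo)&(q[:,2]<lo+.008)]
    if len(k)>3: print('pin',round(lo,3),len(k),k[:,0].min().round(4),k[:,0].max().round(4),((k[:,0].min()+k[:,0].max())/2).round(4),k[:,1].min().round(4))
for y in (.4,): 
  b=top.astype('u1'); cs,h=cv2.findContours(b,cv2.RETR_CCOMP,cv2.CHAIN_APPROX_NONE)
  for k,hh in zip(cs,h[0]):
    if hh[3]>=0 and len(k)>12:
        (u,v),ax,an=cv2.fitEllipse(k);p=plane(c,u,v,.055,True);print('hole',round(u,1),round(v,1),np.round(ax,1),p.round(4),'tool',((p-s['tcp_pos'])@M).round(4))
im=cv2.resize(c['color'][170:370,220:420],(600,600),interpolation=cv2.INTER_CUBIC);cv2.imwrite('pics/w5c.png',im[:,:,::-1])
E
python3 rel.py
```

```text
[0.4652 0.1302 0.1163] [ 0.82 -1.08 -0.03] 5.8833
guide ((-0.003148641437292099, -0.010164555162191391), (0.036402978003025055, 0.07082829624414444), 1.3344544172286987)
y -0.02 x edges -0.0205 0.0147 -0.0029
y -0.012 x edges -0.0213 0.0148 -0.0032
y -0.004 x edges -0.021 0.015 -0.003
y 0.004 x edges -0.0213 0.014 -0.0037
pin 0.0 23 -0.0037 0.003 -0.0003 -0.0088
pin 0.008 140 -0.0053 0.0041 -0.0006 -0.0088
pin 0.016 140 -0.0056 0.0042 -0.0007 -0.0089
pin 0.024 109 -0.0058 0.0038 -0.001 -0.0085
pin 0.032 115 -0.006 0.0035 -0.0013 -0.0087
pin 0.04 15 -0.0061 0.003 -0.0016 -0.0082
hole 333.6 206.4 [14.7 15.4] [0.4821 0.1584 0.055 ] tool [ 0.0074 -0.0319  0.0613]
hole 298.1 205.0 [13.2 15.5] [0.4632 0.1653 0.055 ] tool [-0.0126 -0.0328  0.0613]
```

View pics/w5c.png

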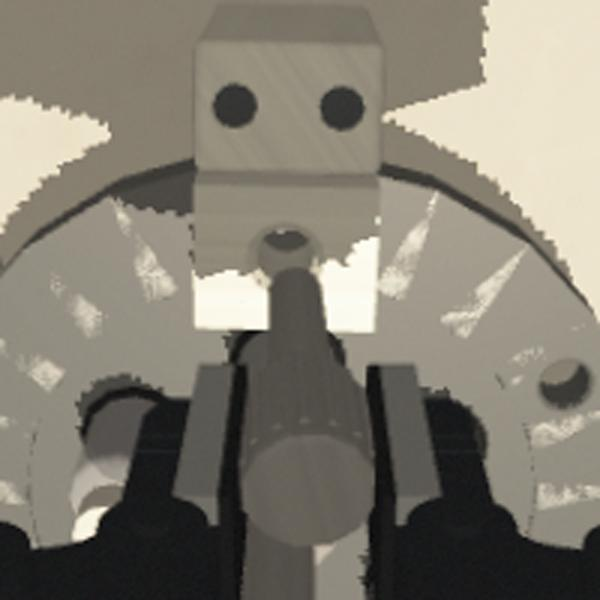

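The foot is about 1.5 mm to the tool's +x side of the guide mouth (crop px 297 against 287). I'll correct that and check before lowering.

{"api": "servo_tool", "payload": {
  "targets": [
    {"xyz": [-0.0015, 0.0006, 0], "jaw": 0.1, "twist": [0, 0, 0]},
    {"xyz": [-0.0015, 0.0006, 0], "jaw": 0.1, "twist": [0, 0, 0]},
    {"xyz": [-0.0015, 0.0006, 0], "jaw": 0.1, "twist": [0, 0, 0]},
    {"xyz": [-0.0015, 0.0006, 0], "jaw": 0.1, "twist": [0, 0, 0]}
  ]
}}

```text
clock: 6.27
tcp_pos: [0.4628, 0.1304, 0.1147]
orientation: [-0.0, 0.988, -0.152, 0.0]
wrist_force: [-0.3, 0.4, -0.7]
finger_gap: 0.0172
```

```bash
python3 rel.py; python3 -c "
from h import *
s=env.get_state();print(((np.array([.463,.1339,.055])-s['tcp_pos'])@rot(s['orientation'])).round(4),s['qvel'].round(3))"
```

```text
[0.4628 0.1304 0.1147] [-0.31  0.42 -0.73] 6.2667
guide ((-0.0006714295595884323, -0.016705891117453575), (0.03635896369814873, 0.05881696194410324), 1.4121030569076538)
y -0.02 x edges -0.0187 0.0175 -0.0006
y -0.012 x edges -0.0188 0.0171 -0.0008
y -0.004 x edges -0.0191 0.0167 -0.0012
y 0.004 x edges -0.0194 0.0168 -0.0013
pin 0.0 21 -0.0042 0.0026 -0.0008 -0.0089
pin 0.008 140 -0.0053 0.0041 -0.0006 -0.0088
pin 0.016 142 -0.0056 0.0042 -0.0007 -0.0088
pin 0.024 111 -0.0058 0.0038 -0.001 -0.0085
pin 0.032 113 -0.0061 0.0035 -0.0013 -0.0088
pin 0.04 14 -0.0056 0.003 -0.0013 -0.0084
hole 338.2 205.9 [14.4 15.6] [0.4821 0.1585 0.055 ] tool [ 0.01   -0.0326  0.0597]
hole 301.8 205.0 [13.7 16.1] [0.4628 0.1652 0.055 ] tool [-0.0105 -0.0332  0.0597]
[-0.0008 -0.0034  0.0596] [-0.001  0.002 -0.001  0.     0.002  0.001]
```

The foot is within 0.6 mm of the hole axis, so I'll lower it slowly.

{"api": "servo_tool", "payload": {
  "targets": [
    {"xyz": [0.0004, 0, 0.006], "jaw": 0.1, "twist": [0, 0, 0]},
    {"xyz": [0.0004, 0, 0.012], "jaw": 0.1, "twist": [0, 0, 0]},
    {"xyz": [0.0004, 0, 0.016], "jaw": 0.1, "twist": [0, 0, 0]},
    {"xyz": [0.0004, 0, 0.02], "jaw": 0.1, "twist": [0, 0, 0]},
    {"xyz": [0.0004, 0, 0.02], "jaw": 0.1, "twist": [0, 0, 0]}
  ]
}}

```text
clock: 6.73
tcp_pos: [0.4623, 0.1302, 0.0931]
orientation: [0.0, 0.988, -0.152, -0.001]
wrist_force: [1.1, -0.6, -0.4]
finger_gap: 0.0168
```

{"api": "servo_tool", "payload": {
  "targets": [
    {"xyz": [0, 0, 0.004], "jaw": 0.1, "twist": [0, 0, 0]},
    {"xyz": [0, 0, 0.008], "jaw": 0.1, "twist": [0, 0, 0]},
    {"xyz": [0, 0, 0.011], "jaw": 0.1, "twist": [0, 0, 0]},
    {"xyz": [0, 0, 0.0125], "jaw": 0.1, "twist": [0, 0, 0]},
    {"xyz": [0, 0, 0.0125], "jaw": 0.1, "twist": [0, 0, 0]},
    {"xyz": [0, 0, 0.0125], "jaw": 0.1, "twist": [0, 0, 0]}
  ]
}}

```text
clock: 7.23
tcp_pos: [0.4629, 0.1303, 0.0818]
orientation: [-0.0, 0.988, -0.152, -0.0]
wrist_force: [1.5, 0.7, -1.2]
finger_gap: 0.017
```

```bash
python3 - <<'E'
from h import *
s=env.get_state();c=cam('wrist');P=wcloud(c);m=(np.hypot(P[...,0]-.463,P[...,1]-.134)<.006)&(P[...,2]>.07)&(P[...,2]<.13)
print(s['tcp_pos'],s['wrist_force'],m.sum(),np.percentile(P[m][:,2],[5,50,95]))
E
```

```text
[0.46292035 0.13026059 0.08180727] [ 1.52245166  0.74834332 -1.19965029] 746 [0.07220866 0.10660479 0.10764251]
```

{"api": "servo_tool", "payload": {
  "targets": [
    {"xyz": [0, 0, 0.001], "jaw": 0.1, "twist": [0, 0, 0]},
    {"xyz": [0, 0, 0.002], "jaw": 0.1, "twist": [0, 0, 0]},
    {"xyz": [0, 0, 0.003], "jaw": 0.1, "twist": [0, 0, 0]},
    {"xyz": [0, 0, 0.003], "jaw": 0.1, "twist": [0, 0, 0]},
    {"xyz": [0, 0, 0.003], "jaw": 0.1, "twist": [0, 0, 0]}
  ]
}}

```text
clock: 7.7
tcp_pos: [0.463, 0.1303, 0.0789]
orientation: [-0.0, 0.988, -0.152, 0.0]
wrist_force: [-0.1, -0.5, -1.2]
finger_gap: 0.0172
```

{"api": "servo_tool", "payload": {
  "targets": [
    {"xyz": [0, 0, 0], "jaw": 0.3, "twist": [0, 0, 0]},
    {"xyz": [0, 0, 0], "jaw": 0.4, "twist": [0, 0, 0]},
    {"xyz": [0, 0, 0], "jaw": 0.45, "twist": [0, 0, 0]},
    {"xyz": [0, 0, 0], "jaw": 0.45, "twist": [0, 0, 0]},
    {"xyz": [0, 0, -0.02], "jaw": 0.45, "twist": [0, 0, 0]},
    {"xyz": [0, 0, -0.05], "jaw": 0.45, "twist": [0, 0, 0]},
    {"xyz": [0, 0, -0.08], "jaw": 0.45, "twist": [0, 0, 0]},
    {"xyz": [0, 0, -0.11], "jaw": 0.5, "twist": [0, 0, 0]},
    {"xyz": [0, 0, -0.12], "jaw": 0.5, "twist": [0, 0, 0]},
    {"xyz": [0, 0, -0.12], "jaw": 0.5, "twist": [0, 0, 0]},
    {"xyz": [0, 0, -0.12], "jaw": 0.5, "twist": [0, 0, 0]}
  ]
}}

```text
clock: 8.62
tcp_pos: [0.4632, 0.1303, 0.1988]
orientation: [-0.0, 0.988, -0.152, 0.0]
wrist_force: [0.2, -0.4, -2.0]
finger_gap: 0.0424
```

```bash
cat > pin.py <<'E'
from h import *
go(.4385,.0628,.17,-17.5)
s=env.get_state();c=cam('wrist','pics/w6.png');P=wcloud(c)
m=(np.hypot(P[...,0]-.463,P[...,1]-.134)<.016)&(P[...,2]>.066)&(P[...,2]<.13)
q=P[m];zt=np.percentile(q[:,2],90);t=q[q[:,2]>zt-.003];print('pintop',m.sum(),np.median(t,0).round(4),np.ptp(t,axis=0).round(4))
kn=(abs(P[...,2]-.128)<.004)&(np.hypot(P[...,0]-.438,P[...,1]-.062)<.025);k=P[kn]
if len(k): print('knob',len(k),((k.min(0)+k.max(0))/2).round(4),np.ptp(k,axis=0).round(4))
E
python3 pin.py
```

```text
tcp [0.4632 0.1303 0.1988] yaw -17.48 t 8.6167 gap 0.0424 F [ 0.23 -0.42 -2.01] j [ 0.11  0.14 -0.25  1.17  0.    1.98]
xyz [-0.0033  0.0718  0.0288] twist [-0.    -0.001  0.   ]
pintop 724 [0.4625 0.1342 0.1035] [0.0175 0.0182 0.004 ]
knob 1395 [0.4382 0.0631 0.1271] [0.0318 0.0325 0.0062]
```

View pics/w6.png

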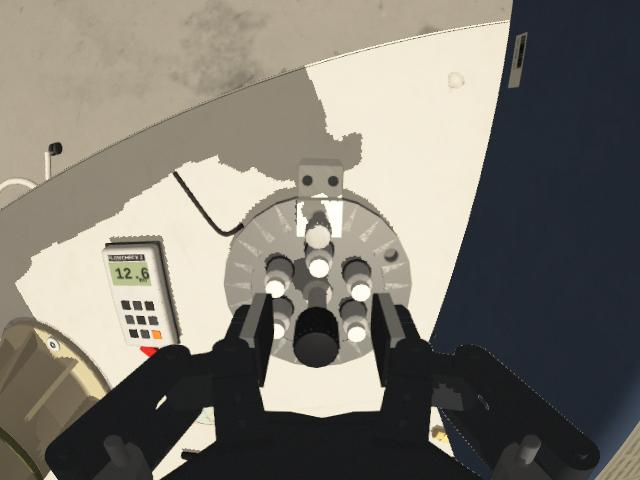

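The pin stands upright on the turntable with its top at 0.1035 (expected 0.103), and the knob is at (0.438, 0.063). Estimated turn is about 61°. I'll go to the knob at yaw −50° so the sweep stays centred.

{"api": "servo_tool", "payload": {
  "targets": [
    {"xyz": [-0.0033, 0.03, 0], "jaw": 0.55, "twist": [0, 0, 0.1]},
    {"xyz": [-0.0033, 0.06, 0.01], "jaw": 0.55, "twist": [0, 0, 0.22]},
    {"xyz": [-0.0033, 0.072, 0.029], "jaw": 0.55, "twist": [0, 0, 0.34]},
    {"xyz": [-0.0033, 0.072, 0.029], "jaw": 0.55, "twist": [0, 0, 0.46]},
    {"xyz": [-0.0033, 0.072, 0.029], "jaw": 0.55, "twist": [0, 0, 0.567]},
    {"xyz": [-0.0033, 0.072, 0.029], "jaw": 0.55, "twist": [0, 0, 0.567]},
    {"xyz": [-0.0033, 0.072, 0.029], "jaw": 0.55, "twist": [0, 0, 0.567]},
    {"xyz": [-0.0033, 0.072, 0.029], "jaw": 0.55, "twist": [0, 0, 0.567]}
  ]
}}

```text
clock: 9.33
tcp_pos: [0.4377, 0.0627, 0.169]
orientation: [0.0, 0.907, -0.421, -0.001]
wrist_force: [0.6, -0.2, 0.5]
finger_gap: 0.0466
```

```bash
python3 pin.py; python3 -c "
from h import *
go(.4383,.063,.093,-50)"
```

```text
tcp [0.4377 0.0627 0.169 ] yaw -49.8 t 9.3333 gap 0.0466 F [ 0.56 -0.19  0.46] j [-0.04  0.09 -0.39  1.09  0.    2.4 ]
xyz [ 0.0004 -0.0007 -0.001 ] twist [ 0.001  0.001 -0.564]
pintop 898 [0.4638 0.1337 0.1034] [0.0177 0.0182 0.0047]
knob 2541 [0.4386 0.0627 0.1272] [0.0318 0.0334 0.0064]
tcp [0.4379 0.0627 0.1693] yaw -49.82 t 9.3833 gap 0.0471 F [0.64 0.44 0.25] j [-0.04  0.09 -0.39  1.09  0.    2.4 ]
xyz [ 0.0001 -0.0005  0.0763] twist [0.001 0.001 0.003]
```

{"api": "servo_tool", "payload": {
  "targets": [
    {"xyz": [0.0005, 0, 0.025], "jaw": 0.55, "twist": [0, 0, 0]},
    {"xyz": [0.0005, 0, 0.05], "jaw": 0.55, "twist": [0, 0, 0]},
    {"xyz": [0.0005, 0, 0.07], "jaw": 0.55, "twist": [0, 0, 0]},
    {"xyz": [0.0005, 0, 0.076], "jaw": 0.55, "twist": [0, 0, 0]},
    {"xyz": [0.0005, 0, 0.076], "jaw": 0.55, "twist": [0, 0, 0]},
    {"xyz": [0.0005, 0, 0.076], "jaw": 0.3, "twist": [0, 0, 0]},
    {"xyz": [0.0005, 0, 0.076], "jaw": 0.3, "twist": [0, 0, 0]},
    {"xyz": [0.0005, 0, 0.076], "jaw": 0.3, "twist": [0, 0, 0]},
    {"xyz": [0.0005, 0, 0.076], "jaw": 0.3, "twist": [0, 0, 0]},
    {"xyz": [0.0005, 0, 0.076], "jaw": 0.3, "twist": [0, 0, 0]}
  ],
  "squeeze": 25
}}

```text
clock: 10.22
tcp_pos: [0.4385, 0.063, 0.0948]
orientation: [-0.001, 0.907, -0.422, -0.0]
wrist_force: [-2.1, 4.4, 3.1]
finger_gap: 0.031
```

{"api": "servo_tool", "payload": {
  "targets": [
    {"xyz": [0, 0, 0], "jaw": 0.3, "twist": [0, 0, -0.04]},
    {"xyz": [0, 0, 0], "jaw": 0.3, "twist": [0, 0, -0.08]},
    {"xyz": [0, 0, 0], "jaw": 0.3, "twist": [0, 0, -0.12]},
    {"xyz": [0, 0, 0], "jaw": 0.3, "twist": [0, 0, -0.16]},
    {"xyz": [0, 0, 0], "jaw": 0.3, "twist": [0, 0, -0.2]},
    {"xyz": [0, 0, 0], "jaw": 0.3, "twist": [0, 0, -0.25]},
    {"xyz": [0, 0, 0], "jaw": 0.3, "twist": [0, 0, -0.3]},
    {"xyz": [0, 0, 0], "jaw": 0.3, "twist": [0, 0, -0.3]}
  ]
}}

```text
clock: 10.88
tcp_pos: [0.4381, 0.0632, 0.0947]
orientation: [-0.001, 0.96, -0.281, -0.0]
wrist_force: [-3.5, 5.4, 3.5]
finger_gap: 0.0312
```

```bash
python3 pin.py; python3 - <<'E'
from h import *
s=env.get_state();print(s['ft_torque'].round(3))
c=load('wrist');P=wcloud(c)
# deep spots in the annulus near r=75 : disc hole
K=np.array([.4385,.0628]);d=P[...,:2]-K;r=np.hypot(d[...,0],d[...,1])
g=cv2.cvtColor(c['color'],cv2.COLOR_RGB2GRAY)
m=(r>.066)&(r<.083)&(P[...,2]<.028)&(P[...,2]>.0); a=np.degrees(np.arctan2(d[...,1],d[...,0]))
hh,e=np.histogram(a[m],bins=np.arange(-180,181,5));print([(int(x),int(n)) for x,n in zip(e,hh) if n>5])
E
```

```text
tcp [0.4381 0.0632 0.0947] yaw -32.59 t 10.8833 gap 0.0312 F [-3.54  5.41  3.45] j [-0.04  0.15 -0.51  0.9   0.    2.1 ]
xyz [ 0.0004  0.     -0.0753] twist [-0.002  0.001 -0.263]
pintop 1887 [0.467  0.1313 0.1033] [0.0182 0.0182 0.0045]
knob 5769 [0.4412 0.0651 0.128 ] [0.0435 0.0391 0.008 ]
[1.074 0.82  0.012]
[(15, 14), (20, 194), (25, 66)]
```

{"api": "servo_tool", "payload": {
  "targets": [
    {"xyz": [0, 0, 0], "jaw": 0.3, "twist": [0, 0, -0.05]},
    {"xyz": [0, 0, 0], "jaw": 0.3, "twist": [0, 0, -0.1]},
    {"xyz": [0, 0, 0], "jaw": 0.3, "twist": [0, 0, -0.15]},
    {"xyz": [0, 0, 0], "jaw": 0.3, "twist": [0, 0, -0.2]},
    {"xyz": [0, 0, 0], "jaw": 0.3, "twist": [0, 0, -0.25]},
    {"xyz": [0, 0, 0], "jaw": 0.3, "twist": [0, 0, -0.3]},
    {"xyz": [0, 0, 0], "jaw": 0.3, "twist": [0, 0, -0.35]},
    {"xyz": [0, 0, 0], "jaw": 0.3, "twist": [0, 0, -0.4]},
    {"xyz": [0, 0, 0], "jaw": 0.3, "twist": [0, 0, -0.45]},
    {"xyz": [0, 0, 0], "jaw": 0.3, "twist": [0, 0, -0.5]},
    {"xyz": [0, 0, 0], "jaw": 0.3, "twist": [0, 0, -0.5]},
    {"xyz": [0, 0, 0], "jaw": 0.3, "twist": [0, 0, -0.5]}
  ]
}}

```text
clock: 11.93
tcp_pos: [0.4375, 0.0635, 0.0947]
orientation: [-0.001, 0.999, -0.035, -0.001]
wrist_force: [-6.9, 5.5, 5.0]
finger_gap: 0.0315
```

```bash
cat > hole.py <<'E'
from h import *
s=env.get_state();print('torque',s['ft_torque'].round(3))
c=load('wrist');P=wcloud(c)
K=np.array([.4385,.0628]);d=P[...,:2]-K;r=np.hypot(d[...,0],d[...,1])
m=(r>.062)&(r<.084)&(P[...,2]<.029)&(P[...,2]>.0);v,u=np.nonzero(m)
p=np.array([plane(c,x,y,.032,True) for x,y in zip(u,v)])[:,:2]-K
rr=np.hypot(*p.T);p=p[(rr>.066)&(rr<.084)]
a=np.degrees(np.arctan2(p[:,1],p[:,0]));print(len(p),'angle mid',(a.min()+a.max())/2,np.percentile(a,[0,5,50,95,100]).round(1))
E
python3 pin.py;python3 hole.py
```

```text
tcp [0.4375 0.0635 0.0947] yaw -4.04 t 11.9333 gap 0.0315 F [-6.93  5.55  5.01] j [-0.04  0.15 -0.51  0.9   0.    1.6 ]
xyz [ 0.0009  0.0004 -0.0753] twist [-0.002  0.002  0.235]
pintop 2191 [0.4662 0.1317 0.1034] [0.018  0.0178 0.0043]
knob 5762 [0.4388 0.0631 0.128 ] [0.0437 0.0331 0.008 ]
torque [1.195 1.16  0.045]Traceback (most recent call last):
  File "hole.py", line 8, in <module>
    a=np.degrees(np.arctan2(p[:,1],p[:,0]));print(len(p),'angle mid',(a.min()+a.max())/2,np.percentile(a,[0,5,50,95,100]).round(1))
                                                                      ~~~~~^^
    return umr_minimum(a, axis, None, out, keepdims, initial, where)
ValueError: zero-size array to reduction operation minimum which has no identity
```

The hole is now hidden under the guide, as it should be 45.8° into the turn. About 15° remain, so I'll take smaller steps.

{"api": "servo_tool", "payload": {
  "targets": [
    {"xyz": [0, 0, 0], "jaw": 0.3, "twist": [0, 0, -0.04]},
    {"xyz": [0, 0, 0], "jaw": 0.3, "twist": [0, 0, -0.08]},
    {"xyz": [0, 0, 0], "jaw": 0.3, "twist": [0, 0, -0.12]},
    {"xyz": [0, 0, 0], "jaw": 0.3, "twist": [0, 0, -0.16]},
    {"xyz": [0, 0, 0], "jaw": 0.3, "twist": [0, 0, -0.19]},
    {"xyz": [0, 0, 0], "jaw": 0.3, "twist": [0, 0, -0.19]},
    {"xyz": [0, 0, 0], "jaw": 0.3, "twist": [0, 0, -0.19]}
  ]
}}

```text
clock: 12.57
tcp_pos: [0.4373, 0.0634, 0.0947]
orientation: [-0.001, 0.998, 0.06, -0.001]
wrist_force: [-6.1, 6.0, 5.2]
finger_gap: 0.0313
```

```bash
python3 pin.py|grep -v xyz; python3 -c "
from h import *
print(env.get_state()['ft_torque'])"
```

```text
tcp [0.4373 0.0634 0.0947] yaw 6.84 t 12.5667 gap 0.0313 F [-6.05  5.95  5.18] j [-0.04  0.15 -0.51  0.9   0.    1.41]
pintop 2274 [0.4665 0.1319 0.1032] [0.018  0.018  0.0043]
knob 5774 [0.4359 0.0631 0.128 ] [0.0443 0.0326 0.008 ]
[1.21765905 1.29930437 0.0274289 ]
```

{"api": "servo_tool", "payload": {
  "targets": [
    {"xyz": [0, 0, 0], "jaw": 0.3, "twist": [0, 0, -0.01]},
    {"xyz": [0, 0, 0], "jaw": 0.3, "twist": [0, 0, -0.02]},
    {"xyz": [0, 0, 0], "jaw": 0.3, "twist": [0, 0, -0.03]},
    {"xyz": [0, 0, 0], "jaw": 0.3, "twist": [0, 0, -0.04]},
    {"xyz": [0, 0, 0], "jaw": 0.3, "twist": [0, 0, -0.04]}
  ]
}}

```text
clock: 13.03
tcp_pos: [0.4372, 0.0634, 0.0947]
orientation: [-0.001, 0.997, 0.08, -0.001]
wrist_force: [-6.7, 6.6, 6.4]
finger_gap: 0.0313
```

```bash
python3 pin.py|grep -v xyz; python3 -c "
from h import *
print(env.get_state()['ft_torque'])"
```

```text
tcp [0.4372 0.0634 0.0947] yaw 9.14 t 13.0333 gap 0.0313 F [-6.68  6.57  6.42] j [-0.04  0.15 -0.52  0.9   0.    1.37]
pintop 2311 [0.467  0.1329 0.1029] [0.018  0.0178 0.0044]
knob 5804 [0.4356 0.0632 0.128 ] [0.0439 0.0323 0.008 ]
[1.18376998 1.31036582 0.04404505]
```

{"api": "servo_tool", "payload": {
  "targets": [
    {"xyz": [0, 0, 0], "jaw": 0.3, "twist": [0, 0, -0.01]},
    {"xyz": [0, 0, 0], "jaw": 0.3, "twist": [0, 0, -0.02]},
    {"xyz": [0, 0, 0], "jaw": 0.3, "twist": [0, 0, -0.02]},
    {"xyz": [0, 0, 0], "jaw": 0.3, "twist": [0, 0, -0.02]}
  ]
}}

```text
clock: 13.42
tcp_pos: [0.4372, 0.0634, 0.0947]
orientation: [-0.001, 0.996, 0.089, -0.001]
wrist_force: [-6.3, 5.7, 5.7]
finger_gap: 0.0312
```

```bash
python3 pin.py|grep -v xyz; python3 -c "
from h import *
print(env.get_state()['ft_torque'])"
```

```text
tcp [0.4372 0.0634 0.0947] yaw 10.27 t 13.4167 gap 0.0312 F [-6.34  5.68  5.71] j [-0.04  0.15 -0.52  0.9   0.    1.35]
pintop 1645 [0.4595 0.134  0.0887] [0.0178 0.0178 0.0043]
knob 5789 [0.4355 0.0631 0.128 ] [0.0439 0.0329 0.008 ]
[1.14545045e+00 1.28202244e+00 1.19041913e-03]
```

The pin dropped: its top is at 0.0887, about 14.5 mm down, with the wrist torque near zero. I'll release the knob and rise.

{"api": "servo_tool", "payload": {
  "targets": [
    {"xyz": [0, 0, 0], "jaw": 0.4, "twist": [0, 0, 0]},
    {"xyz": [0, 0, 0], "jaw": 0.5, "twist": [0, 0, 0]},
    {"xyz": [0, 0, 0], "jaw": 0.55, "twist": [0, 0, 0]},
    {"xyz": [0, 0, 0], "jaw": 0.55, "twist": [0, 0, 0]},
    {"xyz": [0, 0, -0.03], "jaw": 0.55, "twist": [0, 0, 0]},
    {"xyz": [0, 0, -0.06], "jaw": 0.55, "twist": [0, 0, 0]},
    {"xyz": [0, 0, -0.09], "jaw": 0.55, "twist": [0, 0, 0]},
    {"xyz": [0, 0, -0.1], "jaw": 0, "twist": [0, 0, 0.1]},
    {"xyz": [0, 0, -0.1], "jaw": 0, "twist": [0, 0, 0.2]},
    {"xyz": [0, 0, -0.1], "jaw": 0, "twist": [0, 0, 0.3]},
    {"xyz": [0, 0, -0.1], "jaw": 0, "twist": [0, 0, 0.4]},
    {"xyz": [0, 0, -0.1], "jaw": 0, "twist": [0, 0, 0.48]}
  ]
}}

```text
clock: 14.47
tcp_pos: [0.4392, 0.0619, 0.1943]
orientation: [0.0, 0.988, -0.153, 0.001]
wrist_force: [1.0, 0.3, 0.6]
finger_gap: -0.0003
```

{"api": "servo_tool", "payload": {
  "targets": [
    {"xyz": [0, 0, 0], "jaw": 0, "twist": [0, 0, 0]},
    {"xyz": [0, 0, 0], "jaw": 0, "twist": [0, 0, 0]},
    {"xyz": [0, 0, 0], "jaw": 0, "twist": [0, 0, 0]}
  ]
}}

```text
clock: 14.72
tcp_pos: [0.4388, 0.0621, 0.1939]
orientation: [0.0, 0.989, -0.15, 0.0]
wrist_force: [0.3, -0.4, 1.0]
finger_gap: 0.0
```

```bash
python3 pin.py; python3 -c "
from h import *
go(.463,.1339,.13,-17.5)"
```

```text
tcp [0.4388 0.0621 0.1939] yaw -17.2 t 14.7167 gap 0.0 F [ 0.3  -0.43  0.98] j [-0.04  0.08 -0.34  1.15 -0.    1.83]
xyz [-0.0005 -0.0006  0.0239] twist [-0.    -0.     0.005]
pintop 594 [0.4601 0.1342 0.0888] [0.0178 0.0173 0.0044]
knob 2068 [0.4383 0.063  0.1275] [0.0328 0.0327 0.0069]
tcp [0.4387 0.0621 0.1939] yaw -17.22 t 14.7667 gap 0.0003 F [ 0.17  0.25 -0.19] j [-0.04  0.08 -0.34  1.15 -0.    1.83]
xyz [ 0.002  -0.0758  0.0639] twist [-0.    -0.     0.005]
```

View pics/w6.png

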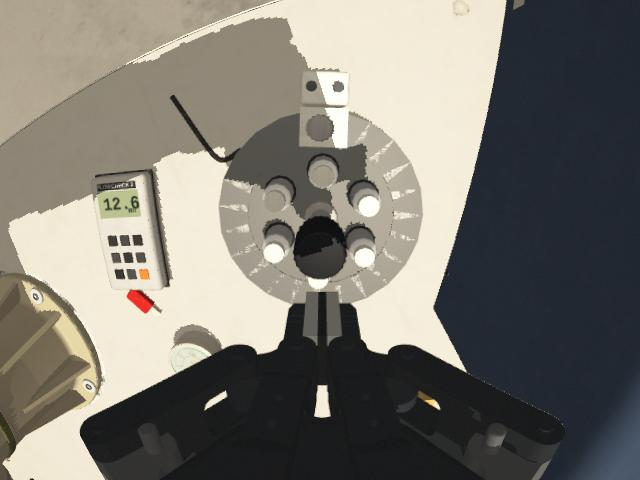

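The pin is in the hole: head at (320,127), leaning slightly. I'll press from above with the fingers shut, first moving over it.

{"api": "servo_tool", "payload": {
  "targets": [
    {"xyz": [0, -0.03, 0], "jaw": 0, "twist": [0, 0, 0]},
    {"xyz": [0, -0.06, 0.01], "jaw": 0, "twist": [0, 0, 0]},
    {"xyz": [0, -0.0755, 0.03], "jaw": 0, "twist": [0, 0, 0]},
    {"xyz": [0, -0.0755, 0.055], "jaw": 0, "twist": [0, 0, 0]},
    {"xyz": [0, -0.0755, 0.08], "jaw": 0, "twist": [0, 0, 0]},
    {"xyz": [0, -0.0755, 0.09], "jaw": 0, "twist": [0, 0, 0]},
    {"xyz": [0, -0.0755, 0.09], "jaw": 0, "twist": [0, 0, 0]},
    {"xyz": [0, -0.0755, 0.09], "jaw": 0, "twist": [0, 0, 0]}
  ]
}}

```text
clock: 15.43
tcp_pos: [0.4608, 0.1341, 0.104]
orientation: [0.0, 0.989, -0.15, -0.0]
wrist_force: [0.4, 0.3, 0.4]
finger_gap: -0.0003
```

```bash
python3 pin.py; python3 -c "
from h import *
go(.461,.134,.09,-17.5)"
```

```text
tcp [0.4608 0.1341 0.104 ] yaw -17.29 t 15.4333 gap -0.0003 F [0.38 0.34 0.42] j [ 0.12  0.21 -0.41  0.94  0.    1.99]
xyz [-0.0002  0.0748 -0.066 ] twist [0.    0.001 0.004]
pintop 2695 [0.4653 0.1439 0.1273] [0.0259 0.011  0.0057]
tcp [0.4617 0.1341 0.1049] yaw -17.31 t 15.4833 gap 0.0003 F [0.42 0.28 0.12] j [ 0.12  0.21 -0.41  0.94  0.    1.99]
xyz [-0.0006  0.0003  0.0149] twist [-0.    -0.001  0.003]
```

Now a slow press, watching the force.

{"api": "servo_tool", "payload": {
  "targets": [
    {"xyz": [0, 0, 0.005], "jaw": 0, "twist": [0, 0, 0]},
    {"xyz": [0, 0, 0.009], "jaw": 0, "twist": [0, 0, 0]},
    {"xyz": [0, 0, 0.012], "jaw": 0, "twist": [0, 0, 0]},
    {"xyz": [0, 0, 0.014], "jaw": 0, "twist": [0, 0, 0]},
    {"xyz": [0, 0, 0.016], "jaw": 0, "twist": [0, 0, 0]},
    {"xyz": [0, 0, 0.018], "jaw": 0, "twist": [0, 0, 0]},
    {"xyz": [0, 0, 0.018], "jaw": 0, "twist": [0, 0, 0]}
  ]
}}

```text
clock: 16.07
tcp_pos: [0.4615, 0.1343, 0.0861]
orientation: [-0.0, 0.989, -0.15, 0.001]
wrist_force: [-0.2, 0.4, 3.3]
finger_gap: 0.0001
```

{"api": "servo_tool", "payload": {
  "targets": [
    {"xyz": [0, 0, 0.0015], "jaw": 0, "twist": [0, 0, 0]},
    {"xyz": [0, 0, 0.003], "jaw": 0, "twist": [0, 0, 0]},
    {"xyz": [0, 0, 0.0045], "jaw": 0, "twist": [0, 0, 0]},
    {"xyz": [0, 0, 0.006], "jaw": 0, "twist": [0, 0, 0]},
    {"xyz": [0, 0, 0.006], "jaw": 0, "twist": [0, 0, 0]}
  ]
}}

```text
clock: 16.48
tcp_pos: [0.4616, 0.1342, 0.0799]
orientation: [-0.0, 0.989, -0.15, 0.001]
wrist_force: [1.9, -1.2, 4.4]
finger_gap: -0.0001
```

{"api": "servo_tool", "payload": {
  "targets": [
    {"xyz": [0, 0, 0.001], "jaw": 0, "twist": [0, 0, 0]},
    {"xyz": [0, 0, 0.002], "jaw": 0, "twist": [0, 0, 0]},
    {"xyz": [0, 0, 0.003], "jaw": 0, "twist": [0, 0, 0]},
    {"xyz": [0, 0, 0.003], "jaw": 0, "twist": [0, 0, 0]},
    {"xyz": [0, 0, 0.003], "jaw": 0, "twist": [0, 0, 0]}
  ]
}}

```text
clock: 16.9
tcp_pos: [0.463, 0.134, 0.0789]
orientation: [0.0, 0.989, -0.151, 0.002]
wrist_force: [0.1, -3.0, 17.4]
finger_gap: -0.0002
```

It stopped at 0.0789 (fully home is 0.079) and the force rose to 17 N, so the head is seated. I'll lift away and check.

{"api": "servo_tool", "payload": {
  "targets": [
    {"xyz": [0, 0, -0.01], "jaw": 0, "twist": [0, 0, 0]},
    {"xyz": [0, 0, -0.04], "jaw": 0, "twist": [0, 0, 0]},
    {"xyz": [0, 0.01, -0.08], "jaw": 0, "twist": [0, 0, 0]},
    {"xyz": [0, 0.04, -0.11], "jaw": 0, "twist": [0, 0, 0]},
    {"xyz": [0, 0.06, -0.13], "jaw": 0, "twist": [0, 0, 0]},
    {"xyz": [0, 0.06, -0.13], "jaw": 0, "twist": [0, 0, 0]},
    {"xyz": [0, 0.06, -0.13], "jaw": 0, "twist": [0, 0, 0]},
    {"xyz": [0, 0.06, -0.13], "jaw": 0, "twist": [0, 0, 0]}
  ]
}}

```text
clock: 17.57
tcp_pos: [0.4424, 0.0772, 0.2059]
orientation: [-0.0, 0.989, -0.151, -0.001]
wrist_force: [1.2, -1.0, 0.4]
finger_gap: 0.0002
```

```bash
python3 pin.py; cp pics/w6.png pics/w9.png
```

```text
tcp [0.4424 0.0772 0.2059] yaw -17.33 t 17.5667 gap 0.0002 F [ 1.24 -1.03  0.36] j [-0.01  0.08 -0.31  1.18  0.    1.87]
xyz [0.0007 0.0149 0.0359] twist [-0.     0.002  0.003]
pintop 488 [0.4628 0.1332 0.0796] [0.0178 0.0179 0.0038]
knob 1764 [0.4385 0.0632 0.1273] [0.0334 0.0316 0.0065]
```

View pics/w9.png

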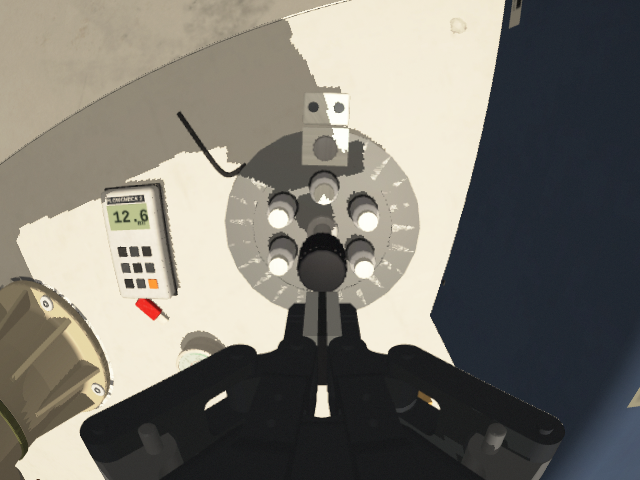

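The head sits centred on the guide at (325,148), with its top at 0.0796 (the camera has been reading about 0.4 mm high) and upright. The robot is clear, so I'll hand in.

```bash
python3 -c "
from h import *
print(env.hand_in())"
```

```text
the job is handed in; nothing more can be done
None
```

The turntable is locked: the index pin is pressed fully home in the guide, and I handed the job in with the robot clear. It took 17.6 s of the 72 s allowed.

- **Placing:** I stood the index pin in the guide, resting on the turntable. Its top measured 0.1035 m against 0.103 expected.
- **Turning:** I turned the turntable counter-clockwise by its knob about 60° in steps that shrank towards the end. The pin dropped by itself to 0.0887 m, with almost no torque about the wrist's vertical axis.
- **Pressing home:** With the fingers shut I pressed at about 3–5 N. The final reading was 17 N, once the head was already down on the guide. The fingertips stopped at 0.0789 m, where fully home is 0.079 m.
- **Last check:** The pin's head is upright at (0.463, 0.133), with its top at 0.0796 m. The camera had been reading about 0.4 mm high, so this agrees with fully home.

Three readings did not match what I planned:
- **Grasp:** The grip on the pin was about 3 mm off-centre, with up to 8 N on the wrist as the fingers closed in the holder.
- **Lean:** After the drop the pin leaned slightly, and it straightened when pressed.
- **Knob forces:** Side and vertical forces of about 5–7 N per axis built up while I held the knob.

I did not touch the stopper pin, the cylinder or the tee on purpose. I last saw the stopper pin and tee in place after lifting the index pin, and did not photograph them or the cylinder again at the end.

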